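Hang the filled medicine basket on the pick-up hook

ROBOT

A 7-joint arm with a two-finger parallel gripper is mounted at the origin on a cart in front of the work surface, level with it; the furniture and walls round the work are solid. World frame = base frame: x ahead of the robot, y to its left, z up, the work surface at z = 0. Lengths are in mm, angles in rad, forces in N, time in s.
With the tool pointing down it reaches from about 400 to 850 mm from the base axis. Payload 4.4 kg.
Tool frame: the origin (TCP) lies on the centre line of the jaws, within the pads' length; the fingertips stand 22 mm ahead of it and the grasp point (between the pads) lies 3 mm ahead of it; z points along the fingers, y is the line along which they close (so a half turn about z gives the same grasp; the last joint's range is limited). The gripper opens to 94 mm and grips with 3 to 60 N. Pads are 16 mm wide; open, the fingers measure 119 mm over their backs; the gripper's body (75 mm by 177 mm) begins 78 mm behind the grasp point.
Start: joints at [1.279, 0.628, 0.038, 1.517, -0.027, 0.996, -0.02], TCP at [145.555, -633.508, 193.478] pointing down, gripper open.
Joint ranges: [-3.06, 3.06], [-0.37, 2.12], [-1.25, 1.32], [0.18, 2.47], [-1.1, 4.24], [0.23, 1.98], [-2.94, 2.94]. Speed limits (rad/s): [2.57, 2.57, 3.14, 3.14, 3.14, 3.14, 3.14].

INTERFACE

Orientations are given as [roll, pitch, yaw] about the fixed x, y, z axes, in that order (R = Rz(yaw) Ry(pitch) Rx(roll)).
In Python, from plant import observe, camera, sign_off, find_in gives the robot as it stands.
- The arm moves only by the tool drive_tool, never from a script. Its argument "steps" is a list of rows, each an object of numbers: "x", "y", "z": the shift along the tool's x, y, z in units of 25 mm (1.0 is 25 mm); "wx", "wy", "wz": the turn, a rotation vector about the tool's x, y, z in units of pi rad (1.0 is pi rad); "gripper": the closure, from -1 (fully open) to 1 (shut). A call has 1 to 20 rows; each row shifts and turns the commanded pose from where the row before left it, along the tool's axes as they then stand; what a row does not reach is not made up. A row lasts 1/12 s, in which the tool goes at most 41.7 mm and 7.16 degrees, less where a joint would pass 70% of its speed; a pose out of reach is approached as far as the arm can. A call with a number of a shift or a turn outside -1 to 1 is refused whole. A call with a gripper value outside its range is refused whole. The fingers move at their own pace and stop on an object; "grip_force" is the grip in N (left out, the last holds). Time passes only in rows, so rows that do not move let the fingers close. It gives the time, the measured TCP pose, the force, the opening and the grip force at its end, in the units of the state.
- observe(): the state, without advancing time (a new reading comes with each control period).
- camera(name): name is "side" or "top" or "wrist"; returns a dict with "pixels" (480x640x3 uint8, blue, green, red), "fov_y" (degrees; the focal length in pixels is half the picture's height over the tangent of half this angle, whatever the lens; pixels are square), "cx", "cy" (the principal point, pixels), "cam_to_world" (4x4, takes a point from camera to world coordinates); the wrist camera has in their place "hand_eye" (4x4, takes a point from camera to tool coordinates, whose origin is the TCP and whose axes are the flange's). Camera axes: x right, y down, z forward; pixel columns grow to the right and rows downward; lengths in mm; the calibration is good to about 2 mm. The wrist camera is an equidistant fisheye: a pixel r from the principal point sees the ray r / f radians off the axis. A picture is of the moment at which its call begins: read the wrist's pose just before it. There is no depth.
- sign_off(): hands the job in; it is judged then, once.
Trained networks look in a picture, given as the dict that the camera call returned (one of the last four; its "shot" number tells which), for a name from the list of things; names that differ only in an ending like _2 or _b are one class to them, and where a whole thing is asked for, a point or a joint stands for the part that bears it (a point fixed in the world has none). Each returns a list of dicts, best first, with "confidence" (0 to 1); they miss things now and then, are a little off and sometimes report something else, mostly with a low value. They report only what shows in the picture. A call takes as long as a camera call. They do not tell look-alikes from the thing itself.
- find_in(target, picture): "position" ([column, row] in pixels, amid what is visible of it).
The state is a dict: "time_s": time; "joints": joint angles; "joint_velocities": joint speeds; "effort": joint torques, N m; "position": TCP position; "tool_rot": TCP orientation; "force": force on the tool from outside, world axes, zero at the start; "ft_torque": the same for the moment, N m; "grip_width": finger opening in mm; "grasp_force": force on a finger pad.
Only numpy, scipy, OpenCV 4.12 (cv2) and the standard library are available. Lean on these libraries where they do the work, as an engineer would, in place of code of your own. Each camera call takes 0.05 s, during which the arm holds its last target. There are 200 camera calls.

TASK

The small blue basket with the red medicine pack in it is ready for collection: hang it by its steel handle on the arm of the telescopic hook stand, behind the red-tipped upturned end, so that it hangs free and still with the pack inside. The stand's arm may have been left at any height, so find out how high it is before you thread the handle over it. Leave the other loose things (counting tray, bottles, pink-and-white pack) where they are.

Things in the scene. Friction and masses are not known exactly. Their poses are not given: they have to be found in the camera images.
- basket: Blue slatted basket, 80 (x) x 116 (y) x 54 mm high, about 0.2 kg; origin at the centre of its underside. A fixed steel bail (9 mm bar) stands in its y-z plane: uprights at y = +-60 mm, level top bar, axis 90.5 mm over the underside, rising between y = +-22 mm to an arch, axis 98.5 mm. Free gap over the rim: 32 mm beside the arch, 40 mm under its peak.
- bail_arch (a point): Peak of the bail's arch, on the bar's axis (the bar's underside is 4.5 mm lower). This is where the basket hangs.
- sleeve_left (a point): Centre of the black round grip sleeve (12 mm diameter, 28 mm long along the basket's y) on the level bar at the basket's +y side, 38 mm from its middle: grip it here from above, closing along the basket's x.
- sleeve_right (a point): The same sleeve on the basket's -y side.
- red_pack: Red medicine pack, 36 x 70 x 21 mm, lying loose in the basket; origin at the centre of its underside.
- stand: Fixed hook stand: dark base 180 (x) x 100 (y) x 12 mm, origin at the centre of its underside. Post, 20 mm thick, at x = +60 mm; in it a rod clamped at an unreported height, bent over into a level arm 8 mm thick at y = 0. It runs along -x to x = -88 mm and ends in an upturned tip. The arm's top is 165 to 245 mm over the desk: find it by touch or sight.
- under_arm (a point): Point on top of the base (12 mm over the desk) straight below the arm, 105 mm before the post's axis; axes as the stand's. Hang the basket about above it. The arm's upturned tip carries a red 12 mm ball, centre 48 mm farther along -x; its top is 15 mm above the arm's top. Nothing stands above the arm.
- count_tray: Green counting tray, 115 x 170 x 16 mm, a bystander; origin at the centre of its underside.
- white_bottle: White bottle, 49 mm diameter, 88 mm high, a bystander; origin at the centre of its underside.
- brown_bottle: Brown bottle with blue cap, 31 mm diameter, 82 mm high, a bystander; origin at the centre of its underside.
- pink_pack: Pink-and-white medicine pack, 60 x 85 x 31 mm, a bystander; origin at the centre of its underside.
There are look-alikes about, which are no part of the job. Several things have the shape of the basket; the one meant has the colours described above.

How it is judged:
By the outcome, as a careful person would: the job done as asked, in the order asked, and still so for the second after the job is handed in, with the robot touching nothing.
It also fails if it takes over 56 s, if anything falls off the work surface, if the arm or the gripper's body presses on something with over 40 N, if the wrist force passes 120 N, or if a joint passes its speed limit or range.

## Working session

There is one attempt and no reset: what is moved stays moved. The work goes in short steps, Python scripts to look and compute and a tool call to move; the robot and the scene stay as the last step left them, time stands still between calls to the robot, and variables do not carry over. Pictures are saved under pics/ and viewed, at most 10 in all, crops included, and the job is handed in when it is done.

Besides the shell and the picture viewer there is one more tool, called after "Call:" as a command line: name --argument value ..., lists and objects as JSON in quotes. drive_tool: Moves the arm, as the interface text tells. Shifts and turns lie within -1 to 1; 1 stands for 25 mm of shift or pi rad of turn. Its arguments: {"type":"object","properties":{"steps":{"type":"array","items":{"type":"object","properties":{"x":{"type":"number","minimum":-1,"maximum":1},"y":{"type":"number","minimum":-1,"maximum":1},"z":{"type":"number","minimum":-1,"maximum":1},"wx":{"type":"number","minimum":-1,"maximum":1},"wy":{"type":"number","minimum":-1,"maximum":1},"wz":{"type":"number","minimum":-1,"maximum":1},"gripper":{"type":"number"}}}},"grip_force":{"type":"number"}},"required":["steps"]}

```bash
mkdir -p pics
cat > h.py <<'E'
import sys; sys.path.insert(0,'.')
import numpy as np, cv2
from plant import observe, camera, sign_off, find_in
from scipy.spatial.transform import Rotation as R
def T_tool(s):
    T=np.eye(4); T[:3,:3]=R.from_euler('xyz',s['tool_rot']).as_matrix(); T[:3,3]=s['position']; return T
def shot(n):
    s=observe(); c=camera(n)
    c['T']=np.array(c['cam_to_world']) if 'cam_to_world' in c else T_tool(s)@np.array(c['hand_eye'])
    c['name']=n; c['f']=240/np.tan(np.radians(c['fov_y'])/2); return c
def ray(c,p):
    d=np.array([(p[0]-c['cx'])/c['f'],(p[1]-c['cy'])/c['f'],1.])
    if c['name']=='wrist':
        r=np.hypot(d[0],d[1]); d=np.array([d[0]/r*np.sin(r),d[1]/r*np.sin(r),np.cos(r)]) if r>1e-9 else d
    d=c['T'][:3,:3]@d; return c['T'][:3,3],d/np.linalg.norm(d)
def proj(c,X):
    q=np.linalg.inv(c['T'])@np.append(X,1); q=q[:3]
    if c['name']=='wrist':
        r=np.hypot(q[0],q[1]); th=np.arctan2(r,q[2]); return np.array([c['cx'],c['cy']])+c['f']*th*q[:2]/r
    return np.array([c['cx'],c['cy']])+c['f']*q[:2]/q[2]
def atz(c,p,z):
    o,d=ray(c,p); return o+d*(z-o[2])/d[2]
def tri(*cp):
    A=0;b=0
    for c,p in cp:
        o,d=ray(c,p); M=np.eye(3)-np.outer(d,d); A=A+M; b=b+M@o
    X=np.linalg.solve(A,b)
    return X,[np.linalg.norm(np.cross(X-ray(c,p)[0],ray(c,p)[1])) for c,p in cp]
E
cat > a.py <<'E'
from h import *
np.set_printoptions(precision=1,suppress=True)
print(observe())
for n in ['side','top','wrist']:
    c=shot(n); cv2.imwrite(f'pics/{n}0.png',c['pixels']); print(n,c['fov_y'],c['cx'],c['cy']); print(c['T'])
    for t in ['basket','bail_arch','sleeve_left','sleeve_right','red_pack','stand','under_arm','count_tray','white_bottle','brown_bottle','pink_pack']:
        print(t,[(np.round(d['position']).tolist(),round(d['confidence'],2)) for d in find_in(t,c)])
E
python3 a.py
```

```text
{'time_s': 0.0, 'joints': array([ 1.3,  0.6,  0. ,  1.5, -0. ,  1. , -0. ]), 'joint_velocities': array([-0., -0., -0., -0., -0.,  0., -0.]), 'effort': array([ -0. , -55. ,   1.1, -18.7,  -0.1,   0. ,   0. ]), 'position': array([ 145.4, -632.8,  192.6]), 'tool_rot': array([-3.1,  0. ,  0.2]), 'force': array([ 0.6,  0.7, -0.6]), 'ft_torque': array([-0.,  0.,  0.]), 'grasp_force': 0.0, 'grip_width': 93.89132692779236}
side 48.526843286476264 312.1780093197008 236.2758881122285
[[  -0.4   -0.8    0.4  -52.6]
 [  -0.9    0.4   -0.2  339.7]
 [  -0.    -0.5   -0.9 1376.3]
 [   0.     0.     0.     1. ]]
basket [([247.0, 314.0], 0.86), ([176.0, 367.0], 0.66), ([261.0, 273.0], 0.16)]
bail_arch [([173.0, 363.0], 0.72), ([244.0, 312.0], 0.61), ([259.0, 272.0], 0.39)]
sleeve_left [([249.0, 326.0], 0.74), ([179.0, 365.0], 0.57)]
sleeve_right [([174.0, 366.0], 0.94), ([244.0, 312.0], 0.76)]
red_pack [([245.0, 322.0], 0.63), ([242.0, 312.0], 0.58)]
stand [([339.0, 224.0], 0.8)]
under_arm [([342.0, 222.0], 0.91)]
count_tray [([448.0, 246.0], 0.77), ([246.0, 323.0], 0.44)]
white_bottle [([262.0, 272.
[... 457 characters left out ...]
 [([166.0, 298.0], 0.72), ([239.0, 281.0], 0.7)]
red_pack [([265.0, 247.0], 0.66), ([240.0, 280.0], 0.53), ([367.0, 225.0], 0.53)]
stand [([239.0, 284.0], 0.7), ([366.0, 224.0], 0.65)]
under_arm [([367.0, 224.0], 0.78)]
count_tray [([450.0, 292.0], 0.77)]
white_bottle [([268.0, 246.0], 0.64)]
brown_bottle [([409.0, 184.0], 0.48)]
pink_pack [([468.0, 232.0], 0.74)]
wrist 65.70646984690485 316.21425011436855 239.25946844472912
[[   0.2   -0.9   -0.2  216.3]
 [  -1.    -0.2   -0.1 -615.8]
 [   0.     0.3   -1.   385.3]
 [   0.     0.     0.     1. ]]
basket []
bail_arch []
sleeve_left []
sleeve_right []
red_pack []
stand []
under_arm []
count_tray []
white_bottle []
brown_bottle []
pink_pack []
```

```bash
python3 -c "
import cv2
a=cv2.imread('pics/side0.png')[140:400,130:500]; cv2.imwrite('pics/side0c.png',cv2.resize(a,None,fx=2.16,fy=2.16,interpolation=2))
a=cv2.imread('pics/top0.png')[150:330,130:500]; cv2.imwrite('pics/top0c.png',cv2.resize(a,None,fx=2.16,fy=2.16,interpolation=2))"
```

```text
(no output)
```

View pics/side0c.png

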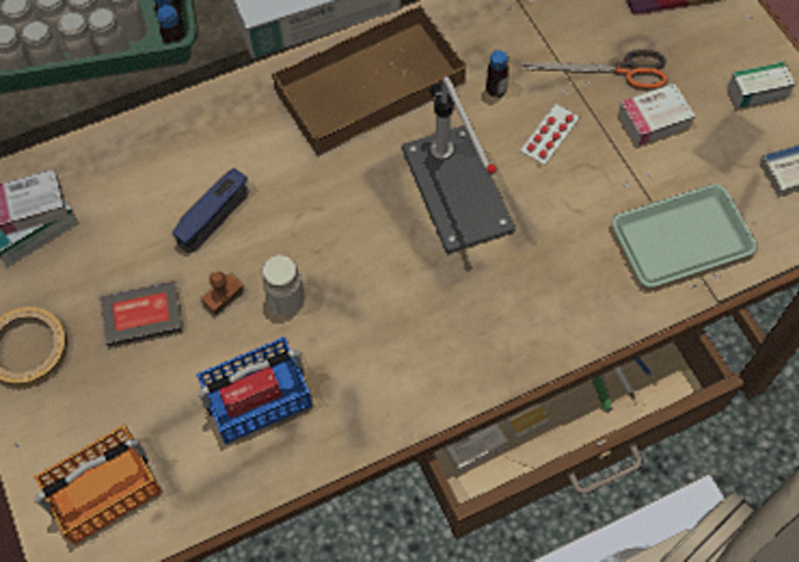

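View pics/top0c.png

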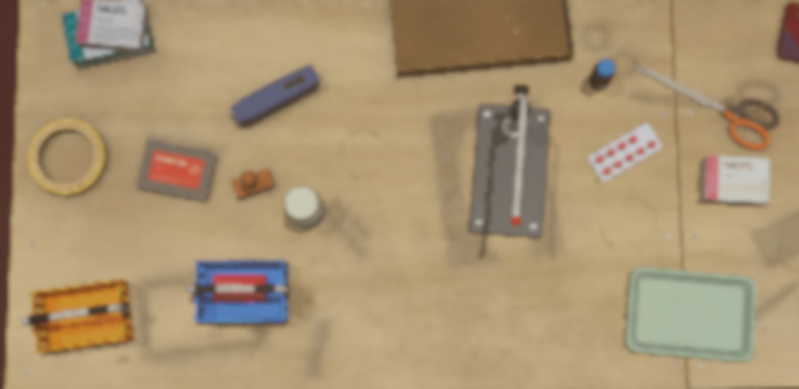

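The blue basket with the red pack is at top px (240,284) and side px (247,315). The orange one at top (167,297) and side (176,367) is the look-alike. The stand is at top (366,225), with its red ball at top (368,252) and side (357,218). The enlarged crops show blue slats and a red pack, so the target is confirmed.

```bash
cat > b.py <<'E'
from h import *
np.set_printoptions(precision=1,suppress=True)
def red(c,x0,y0,w=14):
    h=cv2.cvtColor(c['pixels'],cv2.COLOR_BGR2HSV); m=((h[...,0]<8)|(h[...,0]>172))&(h[...,1]>150)&(h[...,2]>90)
    y,x=np.nonzero(m[y0-w:y0+w,x0-w:x0+w]); return np.array([x.mean()+x0-w,y.mean()+y0-w]),len(x)
s,t=shot('side'),shot('top')
ps,n1=red(s,357,218);pt,n2=red(t,368,252); print('ball',ps,n1,pt,n2,tri((s,ps),(t,pt)))
print('armroot',tri((s,(336.5,178.4)),(t,(370.7,191.7))))
print('under_arm',[atz(c,p,12) for c,p in ((s,(342,222)),(t,(367,224)))])
print('arch',tri((s,(244,312)),(t,(239.5,283.5))))
h=cv2.cvtColor(t['pixels'],cv2.COLOR_BGR2HSV); m=((abs(h[...,0].astype(int)-108)<10)&(h[...,1]>150)).astype(np.uint8)
m[:255]=0;m[:,:200]=0;m[310:]=0;m[:,285:]=0
r=cv2.minAreaRect(cv2.findNonZero(m)); print('blue',r); b=cv2.boxPoints(r); print([atz(t,p,54) for p in b])
# stand corners (crop px)
for cr in [(480,105),(548,107),(541,236),(470,233)]:
    print(atz(t,np.array(cr)/2.16+[130,150],12))
# sleeve ends
for cr in [(192,289),(288,289),(28,320),(133,314)]: print('bar',atz(t,np.array(cr)/2.16+[130,150],90))
E
python3 b.py
```

```text
ball [357.4 217.6] 13 [368.5 252. ] 6 (array([540.9, -52. , 203.8]), [np.float64(1.1089203362403763), np.float64(1.1089203362403965)])
armroot (array([708.4, -70.7, 152.9]), [np.float64(6.806901376591216), np.float64(6.80690137659133)])
under_arm [array([643.4, -68.9,  12. ]), array([647.2, -64. ,  12. ])]
arch (array([472.4, 300. ,  87.4]), [np.float64(1.404704584721337), np.float64(1.4047045847214088)])Traceback (most recent call last):
  File "b.py", line 13, in <module>
    r=cv2.minAreaRect(cv2.findNonZero(m)); print('blue',r); b=cv2.boxPoints(r); print([atz(t,p,54) for p in b])
cv2.error: OpenCV(4.12.0) /io/opencv/modules/imgproc/src/convhull.cpp:143: error: (-215:Assertion failed) total >= 0 && (depth == CV_32F || depth == CV_32S) in function 'convexHull'
```

```bash
sed -i "s/m=((abs.*/m=((abs(h[...,0].astype(int)-108)<14)\&(h[...,1]>110)).astype(np.uint8); print(m.sum(), h[295,230],h[276,228])/; s/m\[:255\].*/k=np.zeros_like(m);k[255:312,205:285]=1;m=m*k; print(m.sum())/" b.py; python3 b.py
```

```text
ball [357.4 217.6] 13 [368.5 252. ] 6 (array([540.9, -52. , 203.8]), [np.float64(1.1089203362403763), np.float64(1.1089203362403965)])
armroot (array([708.4, -70.7, 152.9]), [np.float64(6.806901376591216), np.float64(6.80690137659133)])
under_arm [array([643.4, -68.9,  12. ]), array([647.2, -64. ,  12. ])]
arch (array([472.4, 300. ,  87.4]), [np.float64(1.404704584721337), np.float64(1.4047045847214088)])
3102 [108 140 179] [114 104 164]
496
blue ((241.5, 285.0), (26.0, 39.0), 90.0)
[array([507. , 353.8,  54. ]), array([505.7, 243.2,  54. ]), array([432.3, 242.8,  54. ]), array([433.6, 352.7,  54. ])]
[724.2 -21.9  12. ]
[ 720.3 -115.2   12. ]
[ 542.3 -100.9   12. ]
[547.6  -5.   12. ]
bar [471.4 355.3  90. ]
bar [470.  232.4  90. ]
bar [434.4 563.9  90. ]
bar [440.5 430.1  90. ]
```

Basket centre is about (471,297) with its bar along world y. The ball is at about (541,-52,204) and the stand yaw is about -5°. Next I raise the arm and turn to yaw 90°.

Call:
drive_tool --steps '[{"z":-0.5,"wz":-0.0357},{"z":-0.5,"wz":-0.0357},{"z":-0.5,"wz":-0.0357},{"z":-0.5,"wz":-0.0357},{"z":-0.5,"wz":-0.0357},{"z":-0.5,"wz":-0.0357},{"z":-0.5,"wz":-0.0357},{"z":-0.5,"wz":-0.0357},{"z":-0.5,"wz":-0.0357},{"z":-0.5,"wz":-0.0357},{"z":-0.5,"wz":-0.0357},{"z":-0.5,"wz":-0.0357},{}]'

```text
invalid input
```

Call:
drive_tool --steps '[{"x":0,"y":0,"z":-0.5,"wx":0,"wy":0,"wz":-0.0357,"gripper":-1},{"x":0,"y":0,"z":-0.5,"wx":0,"wy":0,"wz":-0.0357,"gripper":-1},{"x":0,"y":0,"z":-0.5,"wx":0,"wy":0,"wz":-0.0357,"gripper":-1},{"x":0,"y":0,"z":-0.5,"wx":0,"wy":0,"wz":-0.0357,"gripper":-1},{"x":0,"y":0,"z":-0.5,"wx":0,"wy":0,"wz":-0.0357,"gripper":-1},{"x":0,"y":0,"z":-0.5,"wx":0,"wy":0,"wz":-0.0357,"gripper":-1}]'

```text
time_s: 2.5
position: [145.4, -633.5, 269.1]
tool_rot: [-3.142, 0.0, 0.904]
force: [0.5, -0.2, -0.3]
grip_width: 93.7
grasp_force: 0.0
```

Call:
drive_tool --steps '[{"z":-0.5,"wz":-0.0354},{"z":-0.5,"wz":-0.0354},{"z":-0.5,"wz":-0.0354},{"z":-0.5,"wz":-0.0354},{"z":-0.5,"wz":-0.0354},{"z":-0.5,"wz":-0.0354}]'

```text
invalid input
```

Call:
drive_tool --steps '[{"z":-0.5,"wz":-0.0354,"gripper":-1},{"z":-0.5,"wz":-0.0354,"gripper":-1},{"z":-0.5,"wz":-0.0354,"gripper":-1},{"z":-0.5,"wz":-0.0354,"gripper":-1},{"z":-0.5,"wz":-0.0354,"gripper":-1},{"z":-0.5,"wz":-0.0354,"gripper":-1}]'

```text
invalid input
```

Call:
drive_tool --steps '[{"x":0,"y":0,"z":-0.5,"wx":0,"wy":0,"wz":-0.0354,"gripper":-1},{"x":0,"y":0,"z":-0.5,"wx":0,"wy":0,"wz":-0.0354,"gripper":-1},{"x":0,"y":0,"z":-0.5,"wx":0,"wy":0,"wz":-0.0354,"gripper":-1},{"x":0,"y":0,"z":-0.5,"wx":0,"wy":0,"wz":-0.0354,"gripper":-1},{"x":0,"y":0,"z":-0.5,"wx":0,"wy":0,"wz":-0.0354,"gripper":-1},{"x":0,"y":0,"z":-0.5,"wx":0,"wy":0,"wz":-0.0354,"gripper":-1},{"x":0.9,"y":0.9,"z":0,"wx":0,"wy":0,"wz":0,"gripper":-1},{"x":0.9,"y":0.9,"z":0,"wx":0,"wy":0,"wz":0,"gripper":-1},{"x":0.9,"y":0.9,"z":0,"wx":0,"wy":0,"wz":0,"gripper":-1},{"x":0.9,"y":0.9,"z":0,"wx":0,"wy":0,"wz":0,"gripper":-1},{"x":0.9,"y":0.9,"z":0,"wx":0,"wy":0,"wz":0,"gripper":-1},{"x":0.9,"y":0.9,"z":0,"wx":0,"wy":0,"wz":0,"gripper":-1},{"x":0.9,"y":0.9,"z":0,"wx":0,"wy":0,"wz":0,"gripper":-1},{"x":0.9,"y":0.9,"z":0,"wx":0,"wy":0,"wz":0,"gripper":-1},{"x":0.9,"y":0.9,"z":0,"wx":0,"wy":0,"wz":0,"gripper":-1},{"x":0.9,"y":0.9,"z":0,"wx":0,"wy":0,"wz":0,"gripper":-1},{"x":0.9,"y":0.9,"z":0,"wx":0,"wy":0,"wz":0,"gripper":-1},{"x":0.9,"y":0.9,"z":0,"wx":0,"wy":0,"wz":0,"gripper":-1},{"x":0.9,"y":0.9,"z":0,"wx":0,"wy":0,"wz":0,"gripper":-1},{"x":0.9,"y":0.9,"z":0,"wx":0,"wy":0,"wz":0,"gripper":-1}]'

```text
time_s: 4.17
position: [462.9, -318.9, 343.7]
tool_rot: [3.141, 0.0, 1.566]
force: [1.1, 0.0, 0.1]
grip_width: 93.9
grasp_force: 0.0
```

Call:
drive_tool --steps '[{"x":0.9,"y":0.6,"z":0,"wx":0,"wy":0,"wz":0,"gripper":-1},{"x":0.9,"y":0.6,"z":0,"wx":0,"wy":0,"wz":0,"gripper":-1},{"x":0.9,"y":0.6,"z":0,"wx":0,"wy":0,"wz":0,"gripper":-1},{"x":0.9,"y":0.6,"z":0,"wx":0,"wy":0,"wz":0,"gripper":-1},{"x":0.9,"y":0.6,"z":0,"wx":0,"wy":0,"wz":0,"gripper":-1},{"x":0,"y":0,"z":0,"wx":0,"wy":0,"wz":0,"gripper":-1},{"x":0,"y":0,"z":0,"wx":0,"wy":0,"wz":0,"gripper":-1}]'

```text
time_s: 4.75
position: [538.2, -206.3, 343.5]
tool_rot: [3.141, -0.0, 1.569]
force: [0.2, -1.1, -0.4]
grip_width: 94.1
grasp_force: 0.0
```

```bash
cat >> h.py <<'E'
import pickle
def save(c,n): pickle.dump({k:v for k,v in c.items()},open(n+'.pkl','wb')); cv2.imwrite(f'pics/{n}.png',c['pixels'])
def load(n): return pickle.load(open(n+'.pkl','rb'))
def redc(c,p,w=20):
    h=cv2.cvtColor(c['pixels'],cv2.COLOR_BGR2HSV); m=(((h[...,0]<8)|(h[...,0]>172))&(h[...,1]>130)&(h[...,2]>70)).astype(np.uint8)
    n,l,s,ce=cv2.connectedComponentsWithStats(m)
    return [(ce[i].round(1).tolist(),int(s[i,4])) for i in range(1,n) if s[i,4]>8 and np.hypot(*(ce[i]-p))<w]
E
python3 -c "
from h import *
c=shot('wrist'); save(c,'w1'); p=proj(c,[541,-52,204]); print(c['T'],p,redc(c,p,80))"
```

```text
[[ 9.99995798e-01 -2.81317866e-03 -7.00557766e-04  5.37400924e+02]
 [-2.89884590e-03 -9.67105004e-01 -2.54360979e-01 -1.31582200e+02]
 [ 3.80499574e-05  2.54361941e-01 -9.67109095e-01  5.35315296e+02]
 [ 0.00000000e+00  0.00000000e+00  0.00000000e+00  1.00000000e+00]] [320.02681102  56.06101985] [([320.8, 55.0], 130)]
```

View pics/w1.png

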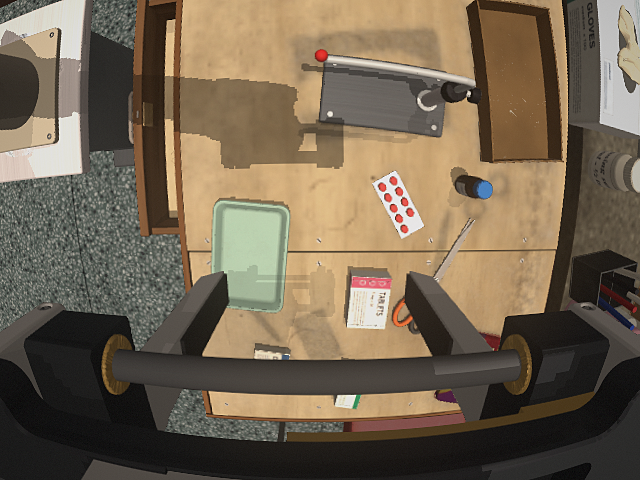

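Ball at px (321,55), within 1 px of the prediction (320,56). The arm runs to the post at (460,92). Next I move on past the stand for a second view.

Call:
drive_tool --steps '[{"x":1,"y":0,"z":0,"wx":0,"wy":0,"wz":0,"gripper":-1},{"x":1,"y":0,"z":0,"wx":0,"wy":0,"wz":0,"gripper":-1},{"x":1,"y":0,"z":0,"wx":0,"wy":0,"wz":0,"gripper":-1},{"x":1,"y":0,"z":0,"wx":0,"wy":0,"wz":0,"gripper":-1},{"x":1,"y":0,"z":0,"wx":0,"wy":0,"wz":0,"gripper":-1},{"x":1,"y":0,"z":0,"wx":0,"wy":0,"wz":0,"gripper":-1},{"x":1,"y":0,"z":0,"wx":0,"wy":0,"wz":0,"gripper":-1},{"x":1,"y":0,"z":0,"wx":0,"wy":0,"wz":0,"gripper":-1},{"x":0,"y":0,"z":0,"wx":0,"wy":0,"wz":0,"gripper":-1},{"x":0,"y":0,"z":0,"wx":0,"wy":0,"wz":0,"gripper":-1}]'

```text
time_s: 5.63
position: [538.3, -8.4, 343.7]
tool_rot: [3.141, 0.001, 1.566]
force: [0.1, -1.0, 0.4]
grip_width: 94.2
grasp_force: 0.0
```

```bash
python3 -c "
from h import *
a=load('w1');c=shot('wrist'); save(c,'w2'); p=proj(c,[541,-52,204]); q=redc(c,p,40); print(p,q)
print(tri((a,redc(a,(321,55))[0][0]),(c,q[0][0])))
s,t=shot('side'),shot('top')
ps=redc(s,(357,218))[0][0];print(ps,tri((s,ps),(a,redc(a,(321,55))[0][0]),(c,q[0][0])))
for n in ['sleeve_left','sleeve_right','bail_arch','white_bottle','basket']: print(n,find_in(n,c))
"
```

```text
[320.3770752  270.94051765] [([320.8, 268.5], 117)]
(array([541.57395232, -50.40679054, 201.5686303 ]), [np.float64(0.1418447692335174), np.float64(0.14184476923356107)])
[357.3, 217.5] (array([541.31923859, -51.26999576, 203.20113197]), [np.float64(1.8139799998386192), np.float64(0.5873933341109491), np.float64(1.3591561679212034)])
sleeve_left [{'position': [263.7, 13.3], 'confidence': 0.69}]
sleeve_right [{'position': [263.3, 10.6], 'confidence': 0.95}, {'position': [358.7, 410.1], 'confidence': 0.22}]
bail_arch [{'position': [265.1, 11.5], 'confidence': 0.85}, {'position': [352.0, 34.1], 'confidence': 0.34}]
white_bottle [{'position': [348.5, 33.6], 'confidence': 0.93}]
basket [{'position': [264.1, 14.6], 'confidence': 0.8}]
```

View pics/w2.png

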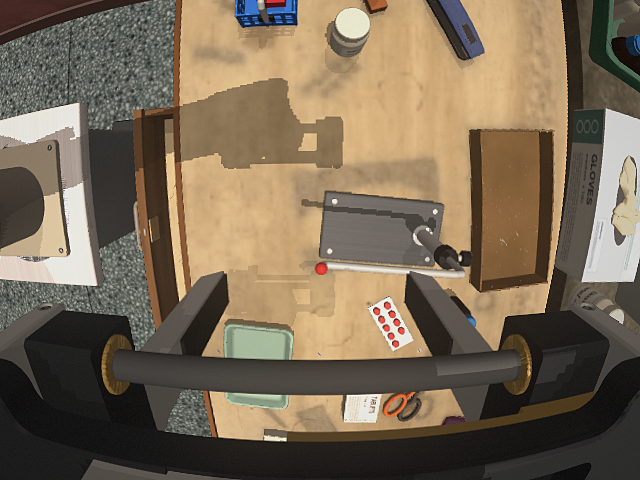

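Ball at (321,268) here. Triangulated, it is at (541.5,-51,202.5), so the arm's top is at about z 193. Now to the basket.

Call:
drive_tool --steps '[{"x":1,"y":-0.4,"z":0,"wx":0,"wy":0,"wz":0,"gripper":-1},{"x":1,"y":-0.4,"z":0,"wx":0,"wy":0,"wz":0,"gripper":-1},{"x":1,"y":-0.4,"z":0,"wx":0,"wy":0,"wz":0,"gripper":-1},{"x":1,"y":-0.4,"z":0,"wx":0,"wy":0,"wz":0,"gripper":-1},{"x":1,"y":-0.4,"z":0.4,"wx":0,"wy":0,"wz":0,"gripper":-1},{"x":1,"y":-0.4,"z":0.4,"wx":0,"wy":0,"wz":0,"gripper":-1},{"x":1,"y":-0.3,"z":0.4,"wx":0,"wy":0,"wz":0,"gripper":-1},{"x":0.8,"y":0,"z":0.4,"wx":0,"wy":0,"wz":0,"gripper":-1},{"x":0,"y":0,"z":0,"wx":0,"wy":0,"wz":0,"gripper":-1},{"x":0,"y":0,"z":0,"wx":0,"wy":0,"wz":0,"gripper":-1}]'

```text
time_s: 6.87
position: [471.7, 187.9, 303.2]
tool_rot: [-3.141, 0.0, 1.568]
force: [-0.2, -0.2, 0.3]
grip_width: 93.8
grasp_force: 0.0
```

```bash
python3 -c "
from h import *
a=load('w2'); 
for p in [(330,268),(440,272)]: print(atz(a,p,189))
c=shot('wrist'); save(c,'w3')
for n in ['sleeve_left','sleeve_right','bail_arch','white_bottle','red_pack']: print(n,find_in(n,c))
for X in [(471,297,98),(471,259,90),(471,335,90),(471,297,21)]: print(X,proj(c,X))
"
```

```text
[550.64946206 -54.35311849 189.        ]
[664.38451789 -60.54862064 189.        ]
sleeve_left [{'position': [315.2, 112.0], 'confidence': 0.76}, {'position': [291.1, 3.3], 'confidence': 0.55}]
sleeve_right [{'position': [314.3, 115.3], 'confidence': 0.6}, {'position': [287.3, 0.3], 'confidence': 0.58}]
bail_arch [{'position': [291.5, 1.8], 'confidence': 0.91}, {'position': [317.3, 110.9], 'confidence': 0.89}]
white_bottle [{'position': [409.3, 182.6], 'confidence': 0.69}]
red_pack [{'position': [326.4, 107.1], 'confidence': 0.7}]
(471, 297, 98) [316.29967682 111.46199415]
(471, 259, 90) [316.45253793 146.89537735]
(471, 335, 90) [316.15661872  77.82849641]
(471, 297, 21) [316.34559857 116.64159705]
```

View pics/w3.png

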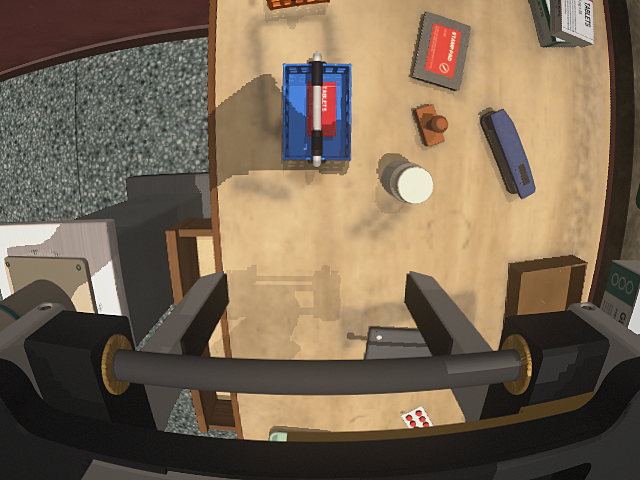

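The basket is below at px (316,112). Its near sleeve is at (317,145) and the far one at (318,78), both as predicted. The white bottle at (410,183) is about 100 mm to the side. Descending on the near (-y) sleeve.

Call:
drive_tool --steps '[{"x":0.72,"y":0,"z":0.8,"wx":0,"wy":0,"wz":0,"gripper":-0.2},{"x":0.72,"y":0,"z":0.8,"wx":0,"wy":0,"wz":0,"gripper":-0.2},{"x":0.72,"y":0,"z":0.8,"wx":0,"wy":0,"wz":0,"gripper":-0.2},{"x":0.7,"y":0,"z":0.8,"wx":0,"wy":0,"wz":0,"gripper":-0.2},{"x":0,"y":0,"z":0.8,"wx":0,"wy":0,"wz":0,"gripper":-0.2},{"x":0,"y":0,"z":0.8,"wx":0,"wy":0,"wz":0,"gripper":-0.2},{"x":0,"y":0,"z":0,"wx":0,"wy":0,"wz":0,"gripper":-0.2},{"x":0,"y":0,"z":0,"wx":0,"wy":0,"wz":0,"gripper":-0.2}]'

```text
time_s: 7.83
position: [472.2, 258.1, 183.2]
tool_rot: [-3.14, 0.001, 1.565]
force: [0.8, 0.8, 0.7]
grip_width: 56.3
grasp_force: 0.0
```

```bash
python3 -c "
from h import *
c=shot('wrist'); save(c,'w4')
for X in [(471,297,98),(471,259,90),(471,335,90)]: print(X,proj(c,X))
for n in ['sleeve_left','sleeve_right','bail_arch']: print(n,find_in(n,c))
"
```

```text
(471, 297, 98) [315.77544211 191.45786729]
(471, 259, 90) [316.15412984 237.8417866 ]
(471, 335, 90) [315.44209477 140.79713064]
sleeve_left [{'position': [312.9, 180.0], 'confidence': 0.88}, {'position': [289.2, 12.9], 'confidence': 0.78}]
sleeve_right [{'position': [284.6, 8.1], 'confidence': 0.9}, {'position': [314.6, 180.4], 'confidence': 0.62}]
bail_arch [{'position': [285.5, 10.4], 'confidence': 0.92}, {'position': [316.8, 180.6], 'confidence': 0.6}]
```

View pics/w4.png

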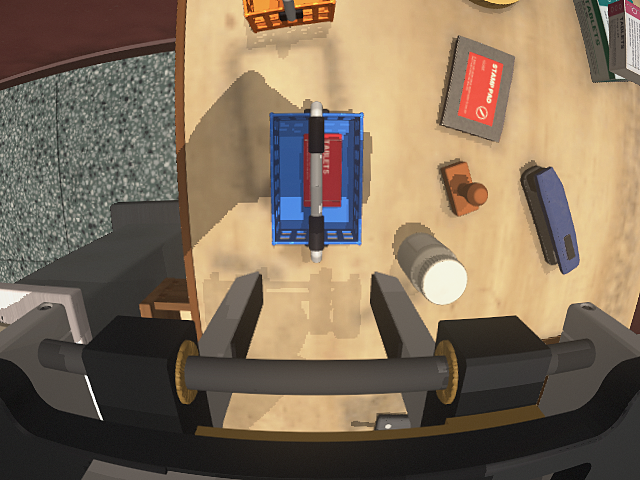

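Near sleeve is centred at (317,233), about 4 mm farther in +y than predicted. The sleeve spacing of 98 px (expected 97) fits a height of about 90 mm. Descend and grip.

Call:
drive_tool --steps '[{"x":0.17,"y":0,"z":0.6,"wx":0,"wy":0,"wz":0,"gripper":-0.2},{"x":0,"y":0,"z":0.6,"wx":0,"wy":0,"wz":0,"gripper":-0.2},{"x":0,"y":0,"z":0.6,"wx":0,"wy":0,"wz":0,"gripper":-0.2},{"x":0,"y":0,"z":0.6,"wx":0,"wy":0,"wz":0,"gripper":-0.2},{"x":0,"y":0,"z":0.6,"wx":0,"wy":0,"wz":0,"gripper":-0.2},{"x":0,"y":0,"z":0.59,"wx":0,"wy":0,"wz":0,"gripper":-0.2},{"x":0,"y":0,"z":0,"wx":0,"wy":0,"wz":0,"gripper":-0.2},{"x":0,"y":0,"z":0,"wx":0,"wy":0,"wz":0,"gripper":1},{"x":0,"y":0,"z":0,"wx":0,"wy":0,"wz":0,"gripper":1},{"x":0,"y":0,"z":0,"wx":0,"wy":0,"wz":0,"gripper":1},{"x":0,"y":0,"z":0,"wx":0,"wy":0,"wz":0,"gripper":1},{"x":0,"y":0,"z":0,"wx":0,"wy":0,"wz":0,"gripper":1},{"x":0,"y":0,"z":0,"wx":0,"wy":0,"wz":0,"gripper":1},{"x":0,"y":0,"z":0,"wx":0,"wy":0,"wz":0,"gripper":1}]' --grip_force 50

```text
time_s: 9.2
position: [472.6, 263.2, 94.0]
tool_rot: [3.141, -0.0, 1.566]
force: [0.1, -0.6, -0.3]
grip_width: 13.2
grasp_force: 0.0
```

Call:
drive_tool --steps '[{"x":0,"y":0,"z":0,"wx":0,"wy":0,"wz":0,"gripper":1},{"x":0,"y":0,"z":0,"wx":0,"wy":0,"wz":0,"gripper":1},{"x":0,"y":0,"z":0,"wx":0,"wy":0,"wz":0,"gripper":1},{"x":0,"y":0,"z":-0.2,"wx":0,"wy":0,"wz":0,"gripper":1},{"x":0,"y":0,"z":-0.3,"wx":0,"wy":0,"wz":0,"gripper":1},{"x":0,"y":0,"z":-0.3,"wx":0,"wy":0,"wz":0,"gripper":1},{"x":0,"y":0,"z":0,"wx":0,"wy":0,"wz":0,"gripper":1},{"x":0,"y":0,"z":0,"wx":0,"wy":0,"wz":0,"gripper":1}]'

```text
time_s: 9.87
position: [472.9, 263.5, 114.6]
tool_rot: [3.14, -0.001, 1.566]
force: [0.1, 0.5, -0.7]
grip_width: 0.6
grasp_force: 0.0
```

```bash
python3 -c "
from h import *
s=observe();print(s['position'],s['force'],s['ft_torque'],s['grasp_force'],s['grip_width'])
c=shot('wrist'); save(c,'w5')
for X in [(472,301,98.5+20),(472,339,90.5+20),(472,361,110.5)]: print(X,proj(c,X))
"
```

```text
[472.92093041 263.49940064 114.59258953] [ 0.09829013  0.4667603  -0.67989004] [-0.04642195 -0.05023954 -0.0427632 ] 0.0 0.5909150447031207
(472, 301, 118.5) [315.971342   216.42873058]
(472, 339, 110.5) [315.48090035 142.28602066]
(472, 361, 110.5) [315.20277934 100.7515968 ]
```

View pics/w5.png

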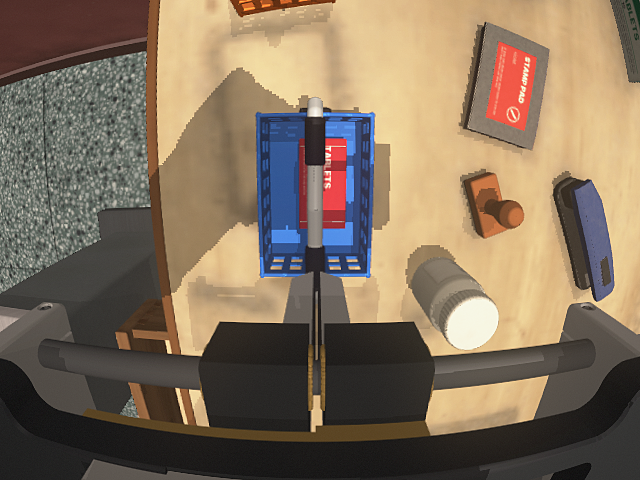

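The fingers closed on nothing. The basket still stands where it was, with its far sleeve at (316,141) and the near sleeve starting at row 247. I'll triangulate the sleeves properly from the stored views.

```bash
python3 -c "
from h import *
np.set_printoptions(precision=1,suppress=True)
W={n:load(n) for n in ['w3','w4','w5']}
for n,c in W.items():
    g=c['pixels'][:,313:320].max(2).min(1) if 0 else np.median(c['pixels'][:,314:320].max(2),axis=1)
    d=np.diff((g<60).astype(int)); print(n,[(i+1,d[i]) for i in np.nonzero(d)[0] if i<300])
    print(g[40:300:3].astype(int).tolist())
for a,b in [(('w3',52),('w4',101)),(('w3',166),('w4',262)),(('w3',52),('w5',97)),(('w4',117),('w5',117)),(('w4',153),('w5',165)),(('w4',217),('w5',247))]:
    print(a,b,tri((W[a[0]],(317,a[1])),(W[b[0]],(316,b[1]))))
"
```

```text
w3 [(np.int64(61), np.int64(1)), (np.int64(85), np.int64(-1)), (np.int64(131), np.int64(1)), (np.int64(150), np.int64(-1)), (np.int64(151), np.int64(1)), (np.int64(152), np.int64(-1)), (np.int64(153), np.int64(1)), (np.int64(155), np.int64(-1))]
[209, 209, 212, 213, 190, 176, 218, 21, 50, 50, 53, 53, 52, 53, 54, 86, 210, 211, 210, 210, 211, 212, 213, 205, 206, 206, 207, 207, 207, 209, 79, 54, 50, 43, 45, 45, 44, 58, 51, 227, 199, 169, 145, 97, 176, 180, 180, 184, 198, 211, 213, 216, 217, 218, 219, 219, 218, 219, 217, 219, 221, 219, 219, 219, 214, 213, 212, 209, 206, 209, 210, 211, 210, 212, 209, 208, 211, 183, 186, 188, 192, 192, 191, 193, 188, 191, 189]
w4 [(np.int64(117), np.int64(1)), (np.int64(153), np.int64(-1)), (np.int64(217), np.int64(1)), (np.int64(234), np.int64(-1)), (np.int64(249), np.int64(1)), (np.int64(250), np.int64(-1))]
[188, 190, 198, 216, 220, 221, 221, 222, 223, 225, 225, 224, 225, 225, 226, 227, 227, 227, 228, 227, 229, 199, 199, 222, 235, 231, 56, 49, 48, 47, 46, 47, 45, 45, 45, 43, 45, 42, 159, 157, 155, 158, 157, 157, 157, 156, 157, 157, 158, 144, 141, 141, 1
[... 815 characters left out ...]
1.8, 366.6,  81.3]), [np.float64(0.21060787327149197), np.float64(0.21060787327147612)])
('w3', 166) ('w4', 262) (array([471.1, 238. ,  87.4]), [np.float64(0.3946435198603465), np.float64(0.3946435198603129)])
('w3', 52) ('w5', 97) (array([472.3, 366.8,  80.6]), [np.float64(0.2125630896073993), np.float64(0.2125630896073931)])
('w4', 117) ('w5', 117) (array([472. , 331.2, 401.6]), [np.float64(0.008574204539858016), np.float64(0.008574204539867715)])
('w4', 153) ('w5', 165) (array([472.2, 325.5,  83.1]), [np.float64(0.043596146451494684), np.float64(0.04359614645165951)])
('w4', 217) ('w5', 247) (array([471.8, 274.2,  81.7]), [np.float64(0.04773126115444605), np.float64(0.04773126115442172)])
```

Sleeve positions in y agree, about 262 and 338, but the bar measures nearer z 83 than 90. I'll regrip lower and check the force before lifting.

Call:
drive_tool --steps '[{"x":0,"y":0,"z":-0.3,"wx":0,"wy":0,"wz":0,"gripper":-0.3},{"x":0,"y":0,"z":0,"wx":0,"wy":0,"wz":0,"gripper":-0.3},{"x":0,"y":0,"z":0,"wx":0,"wy":0,"wz":0,"gripper":-0.3},{"x":0,"y":0,"z":0,"wx":0,"wy":0,"wz":0,"gripper":-0.3},{"x":0,"y":0,"z":0,"wx":0,"wy":0,"wz":0,"gripper":-0.3},{"x":0,"y":0,"z":0,"wx":0,"wy":0,"wz":0,"gripper":-0.3},{"x":0,"y":0,"z":0,"wx":0,"wy":0,"wz":0,"gripper":-0.3},{"x":0,"y":0,"z":0,"wx":0,"wy":0,"wz":0,"gripper":-0.3}]'

```text
time_s: 10.58
position: [472.3, 263.2, 121.1]
tool_rot: [-3.141, 0.0, 1.566]
force: [-0.2, 0.4, 0.1]
grip_width: 50.1
grasp_force: 0.0
```

```bash
python3 -c "
from h import *
np.set_printoptions(precision=1,suppress=True)
c=shot('wrist'); save(c,'w6'); s,t=shot('side'),shot('top'); save(s,'s6'); save(t,'t6')
# assumed far/near sleeve edges and corner projections
for z0 in (0,-8):
  print(z0,[proj(c,(472,y,90.5+z0)) for y in (324,276,248)], [proj(c,(472+sx*40,300+sy*58,54+z0)) for sx in(-1,1) for sy in (-1,1)])
a=cv2.resize(c['pixels'][60:360,200:440],None,fx=2,fy=2,interpolation=2)
b=cv2.resize(s['pixels'][280:355,205:290],None,fx=3.8,fy=8,interpolation=2)
b=cv2.resize(s['pixels'][270:370,205:285],None,fx=3.8,fy=3.8,interpolation=2)
o=np.zeros((600,800,3),np.uint8);o[:,:480]=a;o[:b.shape[0],490:490+b.shape[1]]=b[:,:310];cv2.imwrite('pics/m6.png',o)
"
```

```text
0 [array([316.8, 166.9]), array([317.3, 244.6]), array([317.5, 286.4])] [array([263.9, 275.6]), array([258.6, 116.2]), array([371. , 274.9]), array([374.3, 115.5])]
-8 [array([316.8, 166.1]), array([317.3, 241.2]), array([317.5, 281.9])] [array([265.2, 271.9]), array([260.3, 117. ]), array([369.5, 271.3]), array([372.6, 116.3])]
```

View pics/m6.png

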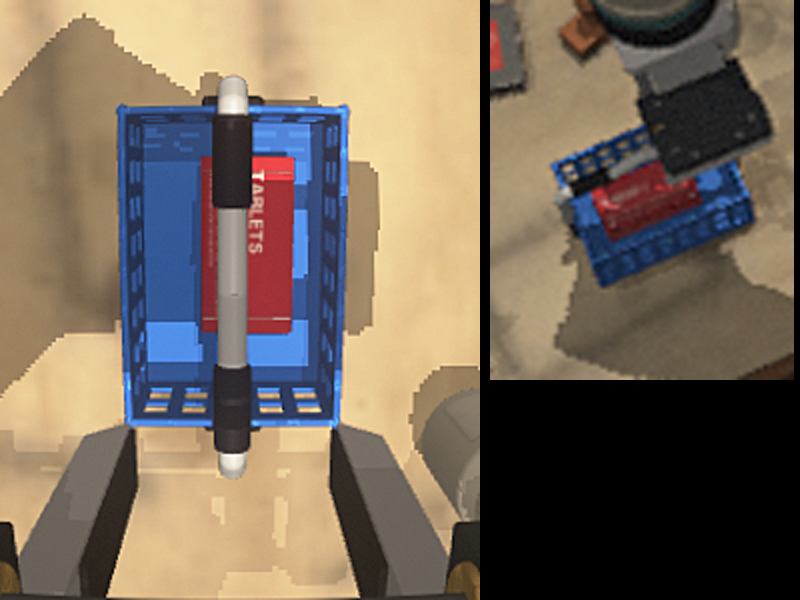

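In the close view the near sleeve spans rows 243–286, matching the predicted 245–286 for z 90, so the pose is right. I'll regrip 3 mm lower and check contact before lifting.

Call:
drive_tool --steps '[{"x":0,"y":0,"z":0.6,"wx":0,"wy":0,"wz":0,"gripper":-0.3},{"x":0,"y":0,"z":0.6,"wx":0,"wy":0,"wz":0,"gripper":-0.3},{"x":0,"y":0,"z":0,"wx":0,"wy":0,"wz":0,"gripper":1},{"x":0,"y":0,"z":0,"wx":0,"wy":0,"wz":0,"gripper":1},{"x":0,"y":0,"z":0,"wx":0,"wy":0,"wz":0,"gripper":1},{"x":0,"y":0,"z":0,"wx":0,"wy":0,"wz":0,"gripper":1},{"x":0,"y":0,"z":0,"wx":0,"wy":0,"wz":0,"gripper":1},{"x":0,"y":0,"z":0,"wx":0,"wy":0,"wz":0,"gripper":1},{"x":0,"y":0,"z":0,"wx":0,"wy":0,"wz":0,"gripper":1},{"x":0,"y":0,"z":0,"wx":0,"wy":0,"wz":0,"gripper":1},{"x":0,"y":0,"z":0,"wx":0,"wy":0,"wz":0,"gripper":1},{"x":0,"y":0,"z":0,"wx":0,"wy":0,"wz":0,"gripper":1}]' --grip_force 50

```text
time_s: 11.73
position: [472.4, 263.2, 91.3]
tool_rot: [3.141, -0.0, 1.566]
force: [-0.1, -0.4, 0.7]
grip_width: 0.7
grasp_force: 0.0
```

The fingers shut fully again although the pose looks right, so I'll check the hand-eye calibration against the fingertips themselves.

```bash
python3 -c "
from h import *
np.set_printoptions(precision=2,suppress=True)
s=observe(); print({k:s[k] for k in s})
c=shot('wrist'); save(c,'w7'); print(np.array(c['hand_eye']))
b=load('w6'); Tt=b['T']@np.linalg.inv(np.array(b['hand_eye']))
for yy in (25,37):
  for x in (-8,8): print('w6 tip',x,yy,proj(b,(Tt@[x,yy,22,1])[:3]))
w=load('w5'); Tt=w['T']@np.linalg.inv(np.array(w['hand_eye'])); print('w5 tip',[proj(w,(Tt@[x,0,22,1])[:3]) for x in (-8,8)])
o=np.zeros((600,800,3),np.uint8)
o[:,:400]=cv2.resize(c['pixels'][150:350,250:383],(400,600),interpolation=2)
o[:,400:]=cv2.resize(w['pixels'][150:350,250:383],(400,600),interpolation=2)
cv2.imwrite('pics/m7.png',o)
"
```

```text
{'time_s': 11.7333, 'joints': array([-0.26,  0.65, -0.46,  1.91,  0.44,  0.68, -0.99]), 'joint_velocities': array([ 0.,  0., -0., -0.,  0.,  0., -0.]), 'effort': array([  0.01, -48.36,  -5.02, -12.69,  -0.03,  -0.05,   0.  ]), 'position': array([472.42, 263.17,  91.28]), 'tool_rot': array([ 3.14, -0.  ,  1.57]), 'force': array([-0.13, -0.42,  0.69]), 'ft_torque': array([-0.02, -0.07, -0.01]), 'grasp_force': 0.0, 'grip_width': 0.6757951476296624}
[[  -0.     -0.97   -0.25   74.8 ]
 [   1.     -0.     -0.     -0.9 ]
 [   0.     -0.25    0.97 -191.78]
 [   0.      0.      0.      1.  ]]
w6 tip -8 25 [358.35 280.7 ]
w6 tip 8 25 [359.22 256.02]
w6 tip -8 37 [377.47 280.47]
w6 tip 8 37 [378.74 255.91]
w5 tip [array([317.92, 280.93]), array([317.91, 256.15])]
```

View pics/m7.png

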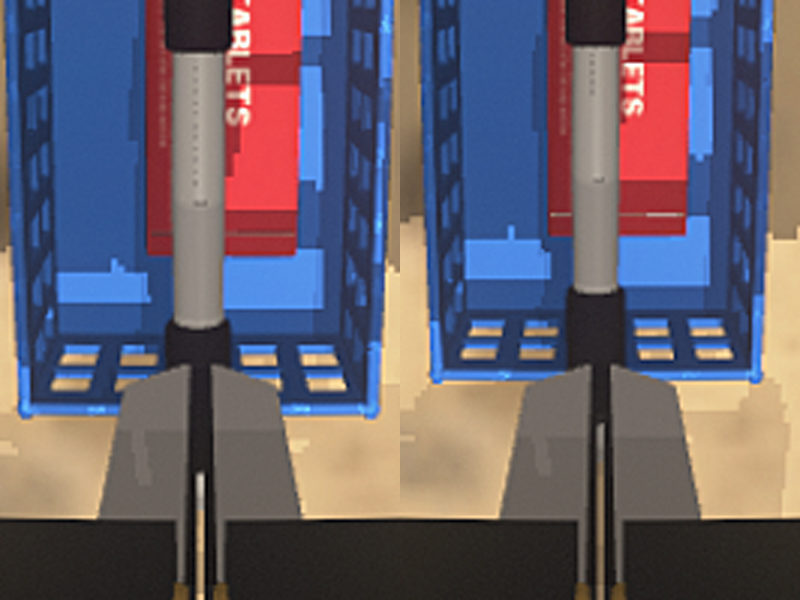

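In both crops the closed fingertips appear at row 272, not the predicted 256, and lie over the sleeve. So the real tips sit about 25 mm higher than the stated frame implies, and they closed above the bar. I'll open narrowly (safe between the basket walls in either case), go 25 mm lower and watch the force.

Call:
drive_tool --steps '[{"x":0,"y":0,"z":-0.2,"wx":0,"wy":0,"wz":0,"gripper":0.35},{"x":0,"y":0,"z":0,"wx":0,"wy":0,"wz":0,"gripper":0.35},{"x":0,"y":0,"z":0,"wx":0,"wy":0,"wz":0,"gripper":0.35},{"x":0,"y":0,"z":0,"wx":0,"wy":0,"wz":0,"gripper":0.35},{"x":0,"y":0,"z":0,"wx":0,"wy":0,"wz":0,"gripper":0.35},{"x":0,"y":0,"z":0,"wx":0,"wy":0,"wz":0,"gripper":0.35},{"x":0,"y":0,"z":0.2,"wx":0,"wy":0,"wz":0,"gripper":0.35},{"x":0,"y":0,"z":0.2,"wx":0,"wy":0,"wz":0,"gripper":0.35},{"x":0,"y":0,"z":0.2,"wx":0,"wy":0,"wz":0,"gripper":0.35},{"x":0,"y":0,"z":0,"wx":0,"wy":0,"wz":0,"gripper":0.35}]'

```text
time_s: 12.62
position: [471.6, 262.6, 79.9]
tool_rot: [-3.14, 0.001, 1.566]
force: [0.1, -0.7, 0.3]
grip_width: 30.5
grasp_force: 0.0
```

```bash
python3 -c "
from h import *
s=observe();print(s['position'],s['force'],s['grip_width'])
c=shot('wrist'); save(c,'w8')
o=cv2.resize(c['pixels'][150:350,217:417],(600,600),interpolation=2)
cv2.imwrite('pics/m8.png',o)
"
```

```text
[471.59285908 262.57510806  79.90889554] [ 0.08358163 -0.65694236  0.25912598] 30.46066132063076
```

View pics/m8.png

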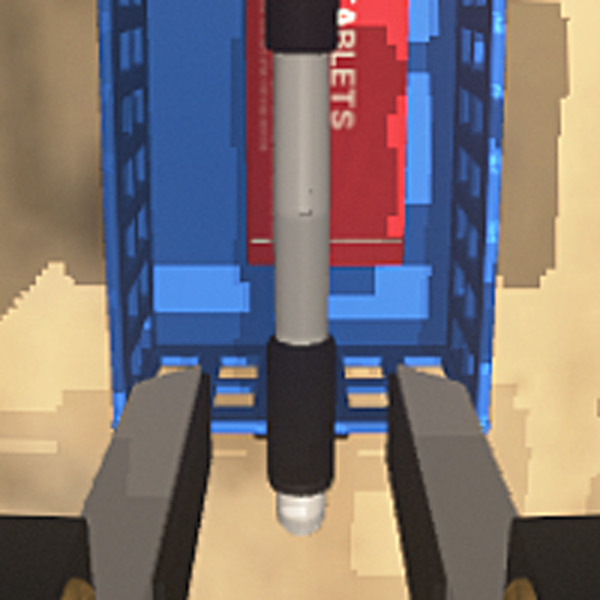

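The fingers straddle the sleeve (crop px (300,415)), with tips at about bar depth. I'll go 14 mm lower and close. That was my tenth picture, so from here I check by numbers.

Call:
drive_tool --steps '[{"x":0,"y":0,"z":0.2,"wx":0,"wy":0,"wz":0,"gripper":0.35},{"x":0,"y":0,"z":0.2,"wx":0,"wy":0,"wz":0,"gripper":0.35},{"x":0,"y":0,"z":0.16,"wx":0,"wy":0,"wz":0,"gripper":0.35},{"x":0,"y":0,"z":0,"wx":0,"wy":0,"wz":0,"gripper":0.35},{"x":0,"y":0,"z":0,"wx":0,"wy":0,"wz":0,"gripper":1},{"x":0,"y":0,"z":0,"wx":0,"wy":0,"wz":0,"gripper":1},{"x":0,"y":0,"z":0,"wx":0,"wy":0,"wz":0,"gripper":1},{"x":0,"y":0,"z":0,"wx":0,"wy":0,"wz":0,"gripper":1},{"x":0,"y":0,"z":0,"wx":0,"wy":0,"wz":0,"gripper":1},{"x":0,"y":0,"z":0,"wx":0,"wy":0,"wz":0,"gripper":1}]' --grip_force 50

```text
time_s: 13.5
position: [472.4, 263.3, 67.3]
tool_rot: [3.142, -0.0, 1.566]
force: [-1.5, 1.2, 0.8]
grip_width: 10.8
grasp_force: 50.0
```

Gripped at 50 N with an opening of 10.8 mm. Lifting gently.

Call:
drive_tool --steps '[{"x":0,"y":0,"z":-0.1,"wx":0,"wy":0,"wz":0,"gripper":1},{"x":0,"y":0,"z":-0.2,"wx":0,"wy":0,"wz":0,"gripper":1},{"x":0,"y":0,"z":-0.3,"wx":0,"wy":0,"wz":0,"gripper":1},{"x":0,"y":0,"z":-0.4,"wx":0,"wy":0,"wz":0,"gripper":1},{"x":0,"y":0,"z":-0.4,"wx":0,"wy":0,"wz":0,"gripper":1},{"x":0,"y":0,"z":-0.4,"wx":0,"wy":0,"wz":0,"gripper":1},{"x":0,"y":0,"z":-0.2,"wx":0,"wy":0,"wz":0,"gripper":1},{"x":0,"y":0,"z":0,"wx":0,"wy":0,"wz":0,"gripper":1},{"x":0,"y":0,"z":0,"wx":0,"wy":0,"wz":0,"gripper":1}]'

```text
time_s: 14.25
position: [472.6, 263.1, 117.7]
tool_rot: [3.141, -0.0, 1.566]
force: [0.2, -0.1, -2.8]
grip_width: 10.7
grasp_force: 50.0
```

```bash
cat > chk.py <<'E'
from h import *
np.set_printoptions(precision=1,suppress=True)
s=observe();print(s['position'],s['force'],s['ft_torque'],s['grip_width'],s['grasp_force'])
c=shot('wrist'); save(c,'w9')
Tt=c['T']@np.linalg.inv(np.array(c['hand_eye']))
P=lambda x,y,z: proj(c,(Tt@[x,y,z,1])[:3])
# expected untilted: sleeve inner edges, bar end, rim corners in tool coords (bar at tool z=-23.2)
print('exp inner near/far sleeve',P(14,0,-23.2)[1],P(62,0,-23.2)[1],'outer far',P(90,0,-23.2)[1],'rim far corners',P(96,-40,13.3),P(96,40,13.3))
g=np.median(c['pixels'][:,314:320].max(2),axis=1); d=np.diff((g<75).astype(int)); print([(int(i+1),int(d[i])) for i in np.nonzero(d)[0] if i<300])
h=cv2.cvtColor(c['pixels'],cv2.COLOR_BGR2HSV); m=((abs(h[...,0].astype(int)-108)<8)&(h[...,1]>160)).astype(np.uint8); m[330:]=0
n,l,st,ce=cv2.connectedComponentsWithStats(m); i=1+st[1:,4].argmax(); print('blue',st[i])
print('red',[(x,a) for x,a in redc(c,(330,190),120) if a>200], find_in('red_pack',c))
E
python3 chk.py
```

```text
[472.6 263.1 117.7] [ 0.2 -0.1 -2.8] [-0.1 -0.1  0. ] 10.662833082440876 49.99938726425171
exp inner near/far sleeve 272.2376521638076 171.75937039170918 outer far 110.17494798076453 rim far corners [245. 107.] [390.6 106.9]
[(109, 1), (171, -1), (275, 1)]
blue [ 262  139   44  135 4434]
red [([300.7, 195.3], 801), ([340.4, 193.8], 2397)] [{'position': [334.5, 193.5], 'confidence': 0.75}]
```

Lifted (2.8 N) and level: far sleeve edges at rows 109/171, expected 110/172. The red pack is inside at (334,194). Moving to the stand's tip side at threading height.

Call:
drive_tool --steps '[{"x":-0.15,"y":0,"z":-0.2,"wx":0,"wy":0,"wz":0,"gripper":1},{"x":-0.3,"y":0,"z":-0.4,"wx":0,"wy":0,"wz":0,"gripper":1},{"x":-0.45,"y":0,"z":-0.5,"wx":0,"wy":0,"wz":0,"gripper":1},{"x":-0.6,"y":0,"z":-0.5,"wx":0,"wy":0,"wz":0,"gripper":1},{"x":-0.75,"y":0,"z":-0.5,"wx":0,"wy":0,"wz":0,"gripper":1},{"x":-0.8,"y":0,"z":-0.4,"wx":0,"wy":0,"wz":0,"gripper":1},{"x":-0.8,"y":0,"z":-0.3,"wx":0,"wy":0,"wz":0,"gripper":1},{"x":-0.8,"y":0,"z":-0.1,"wx":0,"wy":0,"wz":0,"gripper":1},{"x":-0.8,"y":0,"z":0,"wx":0,"wy":0,"wz":0,"gripper":1},{"x":-0.8,"y":0,"z":0,"wx":0,"wy":0,"wz":0,"gripper":1},{"x":-0.8,"y":0,"z":0,"wx":0,"wy":0,"wz":0,"gripper":1},{"x":-0.8,"y":0,"z":0,"wx":0,"wy":0,"wz":0,"gripper":1},{"x":-0.8,"y":0,"z":0,"wx":0,"wy":0,"wz":0,"gripper":1},{"x":-0.8,"y":0,"z":0,"wx":0,"wy":0,"wz":0,"gripper":1},{"x":-0.8,"y":0,"z":0,"wx":0,"wy":0,"wz":0,"gripper":1},{"x":-0.8,"y":0,"z":0,"wx":0,"wy":0,"wz":0,"gripper":1},{"x":-0.8,"y":0,"z":0,"wx":0,"wy":0,"wz":0.005,"gripper":1},{"x":-0.8,"y":0,"z":0,"wx":0,"wy":0,"wz":0.006,"gripper":1},{"x":-0.65,"y":0,"z":0,"wx":0,"wy":0,"wz":0.006,"gripper":1},{"x":-0.4,"y":0,"z":0,"wx":0,"wy":0,"wz":0.004,"gripper":1}]'

```text
time_s: 16.02
position: [468.7, -82.1, 190.2]
tool_rot: [3.142, 0.001, 1.496]
force: [0.7, -0.2, -2.3]
grip_width: 10.9
grasp_force: 50.0
```

Call:
drive_tool --steps '[{"x":-0.2,"y":0,"z":0,"wx":0,"wy":0,"wz":0,"gripper":1},{"x":0,"y":0,"z":0,"wx":0,"wy":0,"wz":0,"gripper":1},{"x":0,"y":0,"z":0,"wx":0,"wy":0,"wz":0,"gripper":1}]'

```text
time_s: 16.27
position: [469.0, -83.6, 190.0]
tool_rot: [3.141, -0.001, 1.501]
force: [1.0, 0.8, -2.6]
grip_width: 10.7
grasp_force: 50.0
```

```bash
python3 chk.py
python3 - <<'E'
from h import *
c=load('w9'); p=proj(c,[541.5,-51,202.5]); print(p,redc(c,p,25)); 
for q,a in redc(c,p,25): print(atz(c,q,202.5))
s,t=shot('side'),shot('top')
for k in (s,t):
    p=proj(k,[541.5,-51,202.5]); print(k['name'],p,redc(k,p,12))
E
```

```text
[469.  -83.6 190. ] [ 1.   0.8 -2.6] [-0.2 -0.  -0. ] 10.715967476580484 49.99952852725983
exp inner near/far sleeve 272.11638240852847 171.62310572618452 outer far 110.03885056559008 rim far corners [245.1 106.9] [390.7 106.8]
[(109, 1), (142, -1), (143, 1), (149, -1), (150, 1), (155, -1), (158, 1), (159, -1), (160, 1), (171, -1), (275, 1)]
blue [ 263  136   43  137 3329]
red [([300.7, 195.1], 799), ([340.5, 193.6], 2364)] [{'position': [336.5, 192.0], 'confidence': 0.87}, {'position': [456.4, 409.0], 'confidence': 0.7}, {'position': [315.2, 409.3], 'confidence': 0.39}]
[453.96654431 220.26601188] [([453.2, 218.3], 388)]
[541.05399434 -49.93594225 202.5       ]
side [356.46783519 217.7958967 ] [([357.2, 217.5], 13)]
top [368.43093761 252.06836078] []
```

Level, and the ball re-measured at (541,-50) fits. The bail's arch at (471.7,-45.7) lines up with the arm, so I thread along tool +y.

Call:
drive_tool --steps '[{"x":0,"y":0.15,"z":0,"wx":0,"wy":0,"wz":0,"gripper":1},{"x":0,"y":0.3,"z":0,"wx":0,"wy":0,"wz":0,"gripper":1},{"x":0,"y":0.3,"z":0,"wx":0,"wy":0,"wz":0,"gripper":1},{"x":0,"y":0.3,"z":0,"wx":0,"wy":0,"wz":0,"gripper":1},{"x":0,"y":0.3,"z":0,"wx":0,"wy":0,"wz":0,"gripper":1},{"x":0,"y":0.3,"z":0,"wx":0,"wy":0,"wz":0,"gripper":1},{"x":0,"y":0.3,"z":0,"wx":0,"wy":0,"wz":0,"gripper":1},{"x":0,"y":0.3,"z":0,"wx":0,"wy":0,"wz":0,"gripper":1},{"x":0,"y":0.15,"z":0,"wx":0,"wy":0,"wz":0,"gripper":1},{"x":0,"y":0,"z":0,"wx":0,"wy":0,"wz":0,"gripper":1}]'

```text
time_s: 17.3
position: [529.9, -88.5, 189.6]
tool_rot: [3.141, -0.0, 1.5]
force: [0.3, -0.1, -1.5]
grip_width: 10.7
grasp_force: 50.0
```

```bash
python3 chk.py
python3 - <<'E'
from h import *
c=load('w9'); p=proj(c,[541.5,-51,202.5]); print(p,redc(c,p,25)); 
Tt=c['T']@np.linalg.inv(np.array(c['hand_eye'])); print('arch',proj(c,(Tt@[38,0,-31.2,1])[:3]),(Tt@[38,0,-31.2,1])[:3])
E
```

```text
[529.9 -88.5 189.6] [ 0.3 -0.1 -1.5] [-0.1 -0.1 -0. ] 10.694004066690123 49.99929428100586
exp inner near/far sleeve 272.11408318811027 171.62089380536565 outer far 110.0368444422657 rim far corners [245.1 106.9] [390.7 106.8]
[(109, 1), (171, -1), (275, 1)]
blue [ 262  136   44  138 4116]
red [([300.7, 195.3], 800), ([340.1, 192.9], 2298)] [{'position': [333.9, 185.8], 'confidence': 0.84}]
[336.53075526 218.45352278] []
arch [318.56732441 227.18091402] [532.55251619 -50.57377769 220.82881853]
```

Call:
drive_tool --steps '[{"x":0,"y":0.15,"z":0,"wx":0,"wy":0,"wz":0,"gripper":1},{"x":0,"y":0.2,"z":0,"wx":0,"wy":0,"wz":0,"gripper":1},{"x":0,"y":0.2,"z":0,"wx":0,"wy":0,"wz":0,"gripper":1},{"x":0,"y":0.2,"z":0,"wx":0,"wy":0,"wz":0,"gripper":1},{"x":0,"y":0.2,"z":0,"wx":0,"wy":0,"wz":0,"gripper":1},{"x":0,"y":0.05,"z":0,"wx":0,"wy":0,"wz":0,"gripper":1},{"x":0,"y":0,"z":0,"wx":0,"wy":0,"wz":0,"gripper":1}]'

```text
time_s: 17.98
position: [554.2, -90.2, 189.6]
tool_rot: [3.141, -0.0, 1.5]
force: [1.1, -0.6, -3.0]
grip_width: 10.7
grasp_force: 50.0
```

```bash
python3 chk.py
python3 - <<'E'
from h import *
c=load('w9'); p=proj(c,[541.5,-51,202.5]); print(p,redc(c,p,25)); 
for n in ('side','top'):
    k=shot(n); print(n, proj(k,[541.5,-51,202.5]),redc(k,proj(k,[541.5,-51,202.5]),12), find_in('bail_arch',k)[:3])
E
```

```text
[554.2 -90.2 189.6] [ 1.1 -0.6 -3. ] [-0.1 -0.1  0.1] 10.71388113795746 49.99928891658783
exp inner near/far sleeve 272.1144980031151 171.6211587711913 outer far 110.03701246812557 rim far corners [245.1 106.9] [390.7 106.8]
[(109, 1), (171, -1), (275, 1)]
blue [ 262  130   44  144 3549]
red [([300.3, 174.0], 455), ([341.3, 172.6], 1424), ([291.8, 221.4], 635), ([338.9, 232.2], 581)] [{'position': [333.9, 185.3], 'confidence': 0.82}]
[286.88444967 218.51077618] [([291.8, 221.4], 635)]
side [356.46783519 217.7958967 ] [([350.9, 224.7], 271)] [{'position': [176.3, 365.1], 'confidence': 0.75}, {'position': [350.5, 230.0], 'confidence': 0.68}]
top [368.43093761 252.06836078] [([362.9, 250.7], 97)] [{'position': [355.3, 245.4], 'confidence': 0.84}, {'position': [166.8, 297.1], 'confidence': 0.72}]
```

Past the ball with no contact. The arm now shows across the pack, under the bar. On to x≈589.

Call:
drive_tool --steps '[{"x":0,"y":0.15,"z":0,"wx":0,"wy":0,"wz":0,"gripper":1},{"x":0,"y":0.25,"z":0,"wx":0,"wy":0,"wz":0,"gripper":1},{"x":0,"y":0.25,"z":0,"wx":0,"wy":0,"wz":0,"gripper":1},{"x":0,"y":0.25,"z":0,"wx":0,"wy":0,"wz":0,"gripper":1},{"x":0,"y":0.2,"z":0,"wx":0,"wy":0,"wz":0,"gripper":1},{"x":0,"y":0.15,"z":0,"wx":0,"wy":0,"wz":0,"gripper":1},{"x":0,"y":0.05,"z":0,"wx":0,"wy":0,"wz":0,"gripper":1},{"x":0,"y":0,"z":0,"wx":0,"wy":0,"wz":0,"gripper":1},{"x":0,"y":0,"z":0,"wx":0,"wy":0,"wz":0,"gripper":1}]'

```text
time_s: 19.03
position: [585.9, -92.5, 189.6]
tool_rot: [-3.141, 0.0, 1.5]
force: [-0.1, -0.2, -1.7]
grip_width: 10.7
grasp_force: 50.0
```

Run:
```python
from h import *
c=shot('wrist'); save(c,'w10'); px=c['pixels']
Tt=T_tool(observe()); A=(Tt@[38,0,-31.2,1])[:3]; print('arch',A,proj(c,A))
p=proj(c,[541.5,-51,202.5]); print(p,redc(c,p,25))
# arm rows at columns either side of the bar: bright low-sat pixels
h=cv2.cvtColor(px,cv2.COLOR_BGR2HSV)
for col in (285,340,350,360):
    r=[i for i in range(170,260) if h[i,col,1]<60 and h[i,col,2]>90]; print(col,r[:1],r[-1:],len(r), atz(c,(col,np.mean(r)),189.5) if r else '')
```

```text
arch [588.54436882 -54.64222125 220.8576387 ] [318.3721729  227.23333597]
[224.03640159 218.83573255] [([224.8, 216.6], 411)]
285 [206] [220] 15 [571.22536968 -52.86640149 189.5       ]
340 [207] [220] 14 [600.06448053 -55.23151401 189.5       ]
350 [208] [221] 14 [605.30628771 -56.12889455 189.5       ]
360 [208] [221] 14 [610.60538331 -56.48648579 189.5       ]
```

The arm passes under the arch at y≈-54.3, against the arch's -54.6. Lowering onto it.

Call:
drive_tool --steps '[{"x":0,"y":0,"z":0.1,"wx":0,"wy":0,"wz":0,"gripper":1},{"x":0,"y":0,"z":0.15,"wx":0,"wy":0,"wz":0,"gripper":1},{"x":0,"y":0,"z":0.15,"wx":0,"wy":0,"wz":0,"gripper":1},{"x":0,"y":0,"z":0.15,"wx":0,"wy":0,"wz":0,"gripper":1},{"x":0,"y":0,"z":0.1,"wx":0,"wy":0,"wz":0,"gripper":1},{"x":0,"y":0,"z":0.05,"wx":0,"wy":0,"wz":0,"gripper":1},{"x":0,"y":0,"z":0.04,"wx":0,"wy":0,"wz":0,"gripper":1},{"x":0,"y":0,"z":0,"wx":0,"wy":0,"wz":0,"gripper":1},{"x":0,"y":0,"z":0,"wx":0,"wy":0,"wz":0,"gripper":1},{"x":0,"y":0,"z":0,"wx":0,"wy":0,"wz":0,"gripper":1}]'

```text
time_s: 19.92
position: [586.3, -92.6, 171.4]
tool_rot: [3.141, 0.0, 1.5]
force: [0.5, -0.1, -1.1]
grip_width: 10.6
grasp_force: 50.0
```

Call:
drive_tool --steps '[{"x":0,"y":0,"z":0.04,"wx":0,"wy":0,"wz":0,"gripper":1},{"x":0,"y":0,"z":0,"wx":0,"wy":0,"wz":0,"gripper":1},{"x":0,"y":0,"z":0,"wx":0,"wy":0,"wz":0,"gripper":1}]'

```text
time_s: 20.17
position: [586.2, -92.6, 170.3]
tool_rot: [3.142, 0.0, 1.5]
force: [-0.1, -0.2, -2.2]
grip_width: 11.0
grasp_force: 50.0
```

Call:
drive_tool --steps '[{"x":0,"y":0,"z":0.04,"wx":0,"wy":0,"wz":0,"gripper":1},{"x":0,"y":0,"z":0,"wx":0,"wy":0,"wz":0,"gripper":1},{"x":0,"y":0,"z":0,"wx":0,"wy":0,"wz":0,"gripper":1}]'

```text
time_s: 20.42
position: [586.1, -92.6, 169.2]
tool_rot: [-3.141, 0.0, 1.5]
force: [0.9, -0.1, -2.1]
grip_width: 10.6
grasp_force: 50.0
```

Call:
drive_tool --steps '[{"x":0,"y":0,"z":0.06,"wx":0,"wy":0,"wz":0,"gripper":1},{"x":0,"y":0,"z":0,"wx":0,"wy":0,"wz":0,"gripper":1},{"x":0,"y":0,"z":0,"wx":0,"wy":0,"wz":0,"gripper":1}]'

```text
time_s: 20.67
position: [586.1, -92.6, 167.6]
tool_rot: [-3.141, -0.0, 1.5]
force: [-0.6, -0.2, -1.7]
grip_width: 10.8
grasp_force: 50.0
```

Call:
drive_tool --steps '[{"x":0,"y":0,"z":0.04,"wx":0,"wy":0,"wz":0,"gripper":1},{"x":0,"y":0,"z":0,"wx":0,"wy":0,"wz":0,"gripper":1},{"x":0,"y":0,"z":0,"wx":0,"wy":0,"wz":0,"gripper":1}]'

```text
time_s: 20.92
position: [586.1, -92.6, 166.7]
tool_rot: [-3.141, -0.0, 1.5]
force: [0.0, 0.0, -3.0]
grip_width: 10.6
grasp_force: 50.0
```

Call:
drive_tool --steps '[{"x":0,"y":0,"z":0.04,"wx":0,"wy":0,"wz":0,"gripper":1},{"x":0,"y":0,"z":0,"wx":0,"wy":0,"wz":0,"gripper":1},{"x":0,"y":0,"z":0,"wx":0,"wy":0,"wz":0,"gripper":1}]'

```text
time_s: 21.17
position: [586.3, -92.6, 165.8]
tool_rot: [3.141, -0.0, 1.5]
force: [-0.3, -0.4, -0.8]
grip_width: 10.5
grasp_force: 50.0
```

Call:
drive_tool --steps '[{"x":0,"y":0,"z":0.04,"wx":0,"wy":0,"wz":0,"gripper":1},{"x":0,"y":0,"z":0,"wx":0,"wy":0,"wz":0,"gripper":1},{"x":0,"y":0,"z":0,"wx":0,"wy":0,"wz":0,"gripper":1}]'

```text
time_s: 21.42
position: [586.3, -92.5, 165.0]
tool_rot: [3.141, -0.0, 1.5]
force: [0.1, -0.6, 0.0]
grip_width: 10.4
grasp_force: 50.0
```

Call:
drive_tool --steps '[{"x":0,"y":0,"z":0.04,"wx":0,"wy":0,"wz":0,"gripper":1},{"x":0,"y":0,"z":0,"wx":0,"wy":0,"wz":0,"gripper":1},{"x":0,"y":0,"z":0,"wx":0,"wy":0,"wz":0,"gripper":1}]'

```text
time_s: 21.67
position: [586.4, -92.5, 164.1]
tool_rot: [3.141, -0.0, 1.5]
force: [-1.5, 0.0, 3.0]
grip_width: 10.9
grasp_force: 50.0
```

Contact: the force went from -2 to +3 N at TCP z≈165, so the arm's top is at about 192. Neutralise, release, then withdraw upward.

Call:
drive_tool --steps '[{"x":0,"y":0,"z":-0.03,"wx":0,"wy":0,"wz":0,"gripper":1},{"x":0,"y":0,"z":0,"wx":0,"wy":0,"wz":0,"gripper":1},{"x":0,"y":0,"z":0,"wx":0,"wy":0,"wz":0,"gripper":0.7},{"x":0,"y":0,"z":0,"wx":0,"wy":0,"wz":0,"gripper":0.6},{"x":0,"y":0,"z":0,"wx":0,"wy":0,"wz":0,"gripper":0.5},{"x":0,"y":0,"z":0,"wx":0,"wy":0,"wz":0,"gripper":0.3},{"x":0,"y":0,"z":0,"wx":0,"wy":0,"wz":0,"gripper":0.1},{"x":0,"y":0,"z":0,"wx":0,"wy":0,"wz":0,"gripper":0},{"x":0,"y":0,"z":0,"wx":0,"wy":0,"wz":0,"gripper":0},{"x":0,"y":0,"z":0,"wx":0,"wy":0,"wz":0,"gripper":0},{"x":0,"y":0,"z":0,"wx":0,"wy":0,"wz":0,"gripper":0}]'

```text
time_s: 22.58
position: [586.2, -92.6, 164.5]
tool_rot: [3.142, 0.0, 1.5]
force: [-0.6, -0.0, -0.2]
grip_width: 47.2
grasp_force: 0.0
```

```bash
python3 chk.py
```

```text
[586.2 -92.6 164.5] [-0.6 -0.  -0.2] [-0.  -0.1  0. ] 47.17676754339209 0.0
exp inner near/far sleeve 272.1141907052324 171.62091278253698 outer far 110.03682919413191 rim far corners [245.1 106.9] [390.7 106.8]
[(109, 1), (171, -1), (276, 1)]
blue [ 261  127   42   87 2750]
red [([300.1, 178.6], 574), ([340.5, 143.0], 214), ([341.2, 183.3], 1401), ([339.1, 239.3], 277)] [{'position': [334.0, 186.0], 'confidence': 0.83}, {'position': [245.6, 416.1], 'confidence': 0.23}]
```

Released, and the basket stays level and in place. Withdrawing straight up, then checking for swing.

Call:
drive_tool --steps '[{"x":0,"y":0,"z":-0.2,"wx":0,"wy":0,"wz":0,"gripper":0},{"x":0,"y":0,"z":-0.4,"wx":0,"wy":0,"wz":0,"gripper":0},{"x":0,"y":0,"z":-0.5,"wx":0,"wy":0,"wz":0,"gripper":0},{"x":0,"y":0,"z":-0.6,"wx":0,"wy":0,"wz":0,"gripper":0},{"x":0,"y":0,"z":-0.7,"wx":0,"wy":0,"wz":0,"gripper":0},{"x":0,"y":0,"z":-0.7,"wx":0,"wy":0,"wz":0,"gripper":0},{"x":0,"y":0,"z":-0.7,"wx":0,"wy":0,"wz":0,"gripper":0},{"x":0,"y":0,"z":-0.5,"wx":0,"wy":0,"wz":0,"gripper":0},{"x":0,"y":0,"z":-0.2,"wx":0,"wy":0,"wz":0,"gripper":0},{"x":0,"y":0,"z":0,"wx":0,"wy":0,"wz":0,"gripper":0}]'

```text
time_s: 23.52
position: [587.1, -92.5, 279.0]
tool_rot: [3.138, 0.0, 1.5]
force: [-0.4, -0.5, 0.2]
grip_width: 47.0
grasp_force: 0.0
```

```bash
cat > fin.py <<'E'
from h import *
for k in range(3):
    a=[shot('wrist'),shot('side')]
    if k: print([int((cv2.absdiff(x['pixels'],y['pixels']).max(2)>40).sum()) for x,y in zip(a,b)])
    b=a
print(observe()['time_s'],observe()['position'])
for c in a:
    for X in [(589,-54.5,196.5),(589,-54.5,120)]: print(c['name'],X,proj(c,X))
    for n in ['bail_arch','sleeve_left','red_pack','basket']: print(n,[(np.round(d['position']).tolist(),round(d['confidence'],2)) for d in find_in(n,c)])
c=a[0]; p=proj(c,(589,-54.5,120)); print([r for r in redc(c,p,90) if r[1]>60])
h=cv2.cvtColor(c['pixels'],cv2.COLOR_BGR2HSV); m=((abs(h[...,0].astype(int)-108)<8)&(h[...,1]>150)).astype(np.uint8); m[350:]=0
y,x=np.nonzero(m); k=(abs(x-p[0])<90)&(abs(y-p[1])<90); print('blue centre',np.median(x[k]),x[k].min(),x[k].max(),y[k].min(),y[k].max())
print('expected corners',[proj(c,(589+sx*40,-54.5+sy*58,146)).round() .tolist() for sx in(-1,1) for sy in(-1,1)])
E
python3 fin.py
```

```text
[18455, 204]
[5948, 34]
23.8167 [585.65430285 -92.59687638 276.11688438]
wrist (589, -54.5, 196.5) [318.87753272 193.17744618]
wrist (589, -54.5, 120) [318.44575022 182.36372414]
bail_arch []
sleeve_left [([318.0, 186.0], 0.82)]
red_pack [([331.0, 175.0], 0.97)]
basket [([314.0, 185.0], 0.73)]
side (589, -54.5, 196.5) [349.15204907 204.42193698]
side (589, -54.5, 120) [347.7366884 219.3905612]
bail_arch [([358.0, 213.0], 0.82), ([175.0, 364.0], 0.7)]
sleeve_left [([179.0, 365.0], 0.76), ([358.0, 213.0], 0.65)]
red_pack [([344.0, 223.0], 0.6)]
basket [([359.0, 215.0], 0.87), ([175.0, 368.0], 0.61)]
[([307.0, 165.4], 290), ([333.5, 144.5], 96), ([334.2, 168.5], 550), ([253.7, 193.1], 190), ([307.0, 206.6], 125), ([332.1, 206.3], 301)]
blue centre 299.0 270 363 120 253
expected corners [[279.0, 252.0], [267.0, 123.0], [367.0, 246.0], [360.0, 116.0]]
```

Basket hangs in place with the pack inside. I'll move a bit further clear, wait, and check that everything is still.

Call:
drive_tool --steps '[{"x":0,"y":0,"z":-0.5,"wx":0,"wy":0,"wz":0,"gripper":0},{"x":0,"y":0,"z":-0.8,"wx":0,"wy":0,"wz":0,"gripper":0},{"x":0,"y":0,"z":-0.5,"wx":0,"wy":0,"wz":0,"gripper":0},{"x":0,"y":0,"z":0,"wx":0,"wy":0,"wz":0,"gripper":0},{"x":0,"y":0,"z":0,"wx":0,"wy":0,"wz":0,"gripper":0},{"x":0,"y":0,"z":0,"wx":0,"wy":0,"wz":0,"gripper":0},{"x":0,"y":0,"z":0,"wx":0,"wy":0,"wz":0,"gripper":0},{"x":0,"y":0,"z":0,"wx":0,"wy":0,"wz":0,"gripper":0},{"x":0,"y":0,"z":0,"wx":0,"wy":0,"wz":0,"gripper":0},{"x":0,"y":0,"z":0,"wx":0,"wy":0,"wz":0,"gripper":0},{"x":0,"y":0,"z":0,"wx":0,"wy":0,"wz":0,"gripper":0},{"x":0,"y":0,"z":0,"wx":0,"wy":0,"wz":0,"gripper":0},{"x":0,"y":0,"z":0,"wx":0,"wy":0,"wz":0,"gripper":0},{"x":0,"y":0,"z":0,"wx":0,"wy":0,"wz":0,"gripper":0},{"x":0,"y":0,"z":0,"wx":0,"wy":0,"wz":0,"gripper":0},{"x":0,"y":0,"z":0,"wx":0,"wy":0,"wz":0,"gripper":0},{"x":0,"y":0,"z":0,"wx":0,"wy":0,"wz":0,"gripper":0},{"x":0,"y":0,"z":0,"wx":0,"wy":0,"wz":0,"gripper":0},{"x":0,"y":0,"z":0,"wx":0,"wy":0,"wz":0,"gripper":0},{"x":0,"y":0,"z":0,"wx":0,"wy":0,"wz":0,"gripper":0}]'

```text
time_s: 25.88
position: [586.2, -92.6, 322.0]
tool_rot: [3.142, 0.0, 1.5]
force: [-0.3, -0.3, -0.0]
grip_width: 46.6
grasp_force: 0.0
```

```bash
python3 fin.py; python3 fin.py | head -2
```

```text
[167, 0]
[361, 3]
26.1833 [586.18899828 -92.59310347 322.00235651]
wrist (589, -54.5, 196.5) [317.62460871 186.21979152]
wrist (589, -54.5, 120) [317.36027723 177.99054778]
bail_arch [([316.0, 178.0], 0.85)]
sleeve_left [([316.0, 181.0], 0.92)]
red_pack [([328.0, 173.0], 0.81)]
basket [([314.0, 181.0], 0.91)]
side (589, -54.5, 196.5) [349.15204907 204.42193698]
side (589, -54.5, 120) [347.7366884 219.3905612]
bail_arch [([175.0, 364.0], 0.81), ([355.0, 210.0], 0.67)]
sleeve_left [([355.0, 211.0], 0.76), ([178.0, 365.0], 0.61)]
red_pack [([347.0, 223.0], 0.57)]
basket [([358.0, 215.0], 0.65), ([174.0, 365.0], 0.63)]
[([307.1, 162.5], 213), ([330.8, 161.9], 490), ([261.6, 186.2], 143), ([307.3, 198.4], 108), ([329.4, 199.0], 267)]
blue centre 300.0 275 356 123 240
expected corners [[283.0, 240.0], [272.0, 126.0], [360.0, 234.0], [354.0, 120.0]]
[170, 0]
[141, 0]
```

A slight residual swing is possible, so I'll wait a few more seconds before handing in.

Run:
```python
from h import *
def st():
    c=shot('wrist')['pixels']; h=cv2.cvtColor(c,cv2.COLOR_BGR2HSV); m=((abs(h[...,0].astype(int)-108)<8)&(h[...,1]>150)); y,x=np.nonzero(m[100:260,250:380]); return round(x.mean(),2),round(y.mean(),2),c
p=None
for i in range(60):
    a=st()
    if i%6==0: print(a[:2], int((cv2.absdiff(a[2],p).max(2)>40).sum()) if p is not None else '')
    p=a[2]
print(observe()['time_s'])
```

```text
(np.float64(60.62), np.float64(79.58)) 
(np.float64(60.5), np.float64(79.31)) 148
(np.float64(60.74), np.float64(79.43)) 87
(np.float64(60.51), np.float64(79.52)) 107
(np.float64(60.53), np.float64(79.57)) 136
(np.float64(60.5), np.float64(79.42)) 102
(np.float64(60.66), np.float64(79.34)) 163
(np.float64(60.38), np.float64(79.61)) 171
(np.float64(60.68), np.float64(79.55)) 187
(np.float64(60.54), np.float64(79.41)) 88
30.2833
```

The centroid holds within 0.3 px over 3 s, so the basket is still. Handing in.

```bash
python3 -c "
from plant import sign_off
print(sign_off())"
```

```text
the job is handed in; nothing more can be done
None
```

The blue basket hangs free and still by its handle arch on the stand's arm, about 48 mm behind the red tip, with the red pack inside; I touched nothing else and handed the job in at about 30 s, with no verdict returned.

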